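# Clear the bench scale, then weigh the jar

## Robot

A 6-joint arm with a two-finger parallel gripper is mounted at the origin on a cart in front of the work surface, level with it; the furniture and walls round the work are solid. World frame = base frame: x ahead of the robot, y to its left, z up, the work surface at z = 0. Lengths are in m, angles in rad, forces in N, time in s.
With the tool pointing down it reaches from about 0.275 to 0.85 m from the base axis. Payload 19 kg.
Tool frame: the origin (TCP) lies midway between the tips of the shut fingers; the grasp point (between the pads) lies 19 mm behind it; z points along the fingers, y is the line along which they close (so a half turn about z gives the same grasp; the last joint's range is limited). The gripper opens to 85 mm and grips with 20 to 120 N. Pads are 22 mm wide; open, the fingers measure 114 mm over their backs; the gripper's body (76 mm by 85 mm) begins 54 mm behind the grasp point. The pads swing forward as they close: fully open they stand 13 mm farther back than shut.
Start: joints at [1.146, 0.15, 1.437, -0, 1.554, -0.134], TCP at [0.165, 0.551, 0.231] pointing down, gripper open.
Joint ranges: [-2.8, 2.8], [-0.68, 2.1], [0.12, 2.68], [-1.39, 4.53], [0.16, 2.79], [-2.81, 2.81]. Speed limits (rad/s): [1.89, 1.89, 2.22, 3.01, 3.01, 3.01].

## Interface

Orientations are given as a 3x3 rotation matrix whose columns are the frame's x, y, z axes.
In Python, from rig import robot gives the robot as it stands. The module is installed in compiled form; this text tells all that it offers.
- The arm moves only by the tool play_rows, never from a script. Its argument "moves" is a list of rows, each a list of 5 numbers: the shift along the tool's x, y, z in cm, then the turn about the tool's z in degrees, then the finger opening in cm, from 0 to 8.54. A call has 1 to 5 rows; each row is the pose to reach, as a shift and turn from the pose commanded when the call began, along the tool's axes at that moment; what a row does not reach only later rows make up. A row lasts 1/10 s, in which the tool goes at most 50 mm and 8.59 degrees, less where a joint would pass 70% of its speed; a pose out of reach is approached as far as the arm can. A call with a gripper value outside its range is refused whole. The fingers move at their own pace and stop on an object; the grip force is fixed at half the most. Time passes only in rows, so rows that repeat a pose let the fingers close. It gives the time, the measured TCP pose, the force, the opening and the grip force at its end, in the units of the state.
- robot.get_state(): the state, without advancing time (a new reading comes with each control period).
- robot.snapshot(name): name is "scene" or "top" or "wrist"; returns a dict with "color" (480x640x3 uint8, red, green, blue), "depth" (480x640 float32, m along the optical axis (not along the pixel's ray), 0 where there is no reading), "intrinsics" (3x3 intrinsics, pixels), "dist_coeffs" ([k1, k2, p1, p2, k3] as OpenCV has them; the pictures are not rectified), "pose" (4x4, takes a point from camera to world coordinates). Camera axes: x right, y up, looking along -z (the intrinsics and any distortion apply to the point x, -y, -z); pixel columns grow to the right and rows downward; lengths in m; the calibration is good to about 2 mm. A picture is of the moment at which its call begins.
- robot.finish_job(): hands the job in; it is judged then, once.
The state is a dict: "time": time; "joint_pos": joint angles; "qvel": joint speeds; "joint_torque": joint torques, N m; "tcp_pos": TCP position; "eef_rot": TCP orientation; "contact_force": force on the tool from outside, world axes, zero at the start; "wrist_torque": the same for the moment, N m; "opening": finger opening in m; "gripper_force": force on a finger pad.
Only numpy, scipy, OpenCV 4.12 (cv2) and the standard library are available. Lean on these libraries where they do the work, as an engineer would, in place of code of your own. Each camera call takes 0.05 s, during which the arm holds its last target. There are 200 camera calls.

## Task

A piece of cork bark has been left on the weighing platform of the bench scale. Lift it off and lay it flat on the open bench, clear of the scale; only then pick up the clear jar with the black cap and green label and stand it upright in the middle of the platform to be weighed. Drop neither of them, do not tip the jar over, and leave the glue bottle where it stands.

Things in the scene. Friction and masses are not known exactly. Their poses are not given: they have to be found in the camera images.
- scale: flat cream parcel scale, 210 (x) x 270 (y) x 48 mm high, fixed, turned up to 15 degrees (a similar scale at the far left end of the bench is not meant). Origin: centre of its underside. Platform on its -y half (right, seen from the robot); keys and display on the +y half, casing 38 mm high, keys 41 mm. The bench to its right (world y -0.33 to -0.22, x 0.42 to 0.62) is empty
- pan (a point): centre of the scale's flat steel platform, on its top surface 48 mm above the bench; the platform is rigid, 190 mm along the point's x and 133 mm along its y, without a rim; z is up
- cork: brown ridged piece of cork bark, 49 (x) x 120 (y) x 36 mm high, about 50 g; starts lying on the platform, in any direction. Origin: centre of its underside, z up, y along its length. It is 40 to 49 mm wide across x: grasp it there, near the middle. It stays the same way up
- jar: clear round jar with black screw cap and green label, 40 mm in diameter over its whole height, 105 mm high, about 110 g, standing on the bench left of the scale. Origin: centre of its underside, z up along its axis. The cap is fixed to it
- glue: bystander: white round glue bottle with blue label and red nozzle, 43 mm in diameter and 128 mm high, standing near the jar (they may change places). Origin: centre of its underside, z up. To be left alone
Not all that is in view belongs to the job. What is shaped like the jar but orange or pink is not meant.

How it is judged:
By the outcome, as a careful person would: the job done as asked, in the order asked, and still so for the second after the job is handed in, with the robot touching nothing.
It also fails if it takes over 54 s, if anything falls off the work surface, if the arm or the gripper's body presses on something with over 40 N, if the wrist force passes 120 N, or if a joint passes its speed limit or range.

## Working session

There is one attempt and no reset: what is moved stays moved. The work goes in short steps, Python scripts to look and compute and a tool call to move; the robot and the scene stay as the last step left them, time stands still between calls to the robot, and variables do not carry over. Pictures are saved under pics/ and viewed, at most 10 in all, crops included, and the job is handed in when it is done.

Besides the shell and the picture viewer there is one more tool, called after "Emit:" by a JSON object that holds its "api" and its "payload". play_rows: Moves the arm, as the interface text tells. Its arguments: {"type":"object","properties":{"moves":{"type":"array"}},"required":["moves"]}

```bash
mkdir -p pics; cat > h.py <<'E'
import numpy as np, cv2
from rig import robot
def snap(n):
    s=robot.snapshot(n); return s
def save(n,img): cv2.imwrite('pics/'+n,cv2.cvtColor(img,cv2.COLOR_RGB2BGR))
def ray(s,px):
    px=np.array(px,float).reshape(-1,1,2)
    u=cv2.undistortPoints(px,np.array(s['intrinsics'],float),np.array(s['dist_coeffs'],float)).reshape(-1,2)
    d=np.c_[u[:,0],-u[:,1],-np.ones(len(u))]
    P=np.array(s['pose']); return P[:3,3],d@P[:3,:3].T
def plane(s,px,z):
    o,d=ray(s,px); t=(z-o[2])/d[:,2]; return o+d*t[:,None]
def dep(s,px):
    o,d=ray(s,px); return np.array([o+d[i]*s['depth'][int(p[1]),int(p[0])] for i,p in enumerate(px)])
def cloud(s):
    v,u=np.mgrid[0:480,0:640]; px=np.c_[u.ravel(),v.ravel()]
    o,d=ray(s,px); return (o+d*s['depth'].ravel()[:,None]).reshape(480,640,3)
E
python3 - <<'E'
from h import *
a=snap('top');b=snap('scene')
save('top.png',a['color']);save('scene.png',b['color'])
for s in(a,b): print(np.round(s['pose'],3).tolist(),np.round(s['intrinsics'],1).tolist(),s['dist_coeffs'])
st=robot.get_state();print(st)
E
```

```text
[[-0.008, 0.985, -0.174, 0.363], [-1.0, -0.012, -0.019, 0.135], [-0.021, 0.174, 0.985, 0.917], [0.0, 0.0, 0.0, 1.0]] [[462.3, 0.0, 323.2], [0.0, 462.3, 237.3], [0.0, 0.0, 1.0]] [-0.10146967  0.          0.          0.          0.        ]
[[-0.759, 0.258, -0.598, -0.074], [-0.651, -0.299, 0.697, 0.84], [0.001, 0.919, 0.394, 0.448], [0.0, 0.0, 0.0, 1.0]] [[494.8, 0.0, 316.8], [0.0, 494.8, 240.4], [0.0, 0.0, 1.0]] [0.02512197 0.         0.         0.         0.        ]
{'time': 0.1, 'joint_pos': array([ 1.14599753e+00,  1.50923739e-01,  1.43794564e+00, -2.12906147e-05,
        1.55381145e+00, -1.34035432e-01]), 'qvel': array([ 0.00179237,  0.00010533, -0.00142158, -0.00093853,  0.00148469,
        0.00115816]), 'joint_torque': array([ 4.79433947e-03, -7.14373684e+01, -5.71794391e+01, -3.47978967e-04,
        7.14939189e-03, -1.28391019e-05]), 'tcp_pos': array([0.16479554, 0.55064619, 0.23075343]), 'eef_rot': array([[-9.58025391e-01,  2.86683041e-01, -4.29081760e-04],
       [ 2.86683335e-01,  9.58024877e-01, -1.00023237e-03],
       [ 1.24321344e-04, -1.08125860e-03, -9.99999408e-01]]), 'contact_force': array([-0.22126146,  0.04221855,  0.36415514]), 'wrist_torque': array([ 0.00599413, -0.01835364, -0.04319186]), 'gripper_force': 0.0, 'opening': 0.08556551818725934}
```

View pics/top.png

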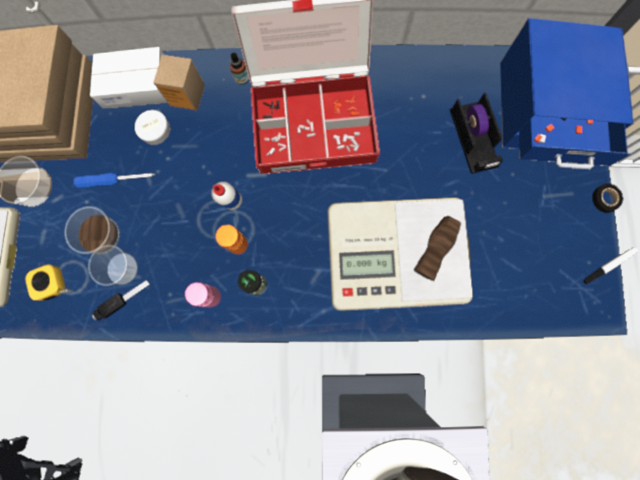

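View pics/scene.png

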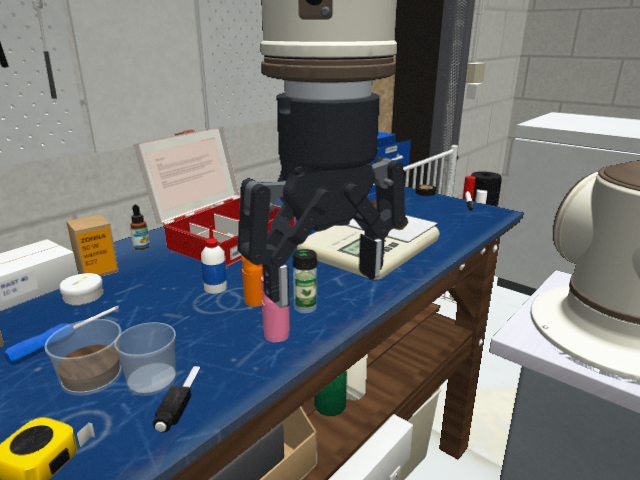

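The top view shows the scale at (330-472, 198-309), the cork at (438,247) and the glue at (223,193). The jar-shaped candidates are orange (231,239), pink (203,294) and black cap (252,281). Only (252,281) fits, because it has a black cap and a green label (scene view (305,280)). I'll measure it and confirm in a crop.

```bash
python3 - <<'E'
from h import *
a=snap('top');b=snap('scene')
save('crop.png',cv2.resize(b['color'][220:350,190:340],None,fx=4,fy=4,interpolation=cv2.INTER_CUBIC))
C=cloud(a)
X,Y,Z=C[...,0],C[...,1],C[...,2]
# objects by height
def comp(mask,name,zs):
    cs,_=cv2.findContours(mask.astype(np.uint8),cv2.RETR_EXTERNAL,cv2.CHAIN_APPROX_NONE)
    for c in cs:
        if cv2.contourArea(c)<60: continue
        p=plane(a,c.reshape(-1,2),zs)[:,:2].astype(np.float32)
        print(name,np.round(c.reshape(-1,2).mean(0)),np.round(C[cv2.drawContours(np.zeros((480,640),np.uint8),[c],-1,1,-1)>0][:,2].max(),3),[np.round(v,3) for v in cv2.minAreaRect(p)])
roi=np.zeros((480,640),bool);roi[170:320,180:480]=1
comp(roi&(Z>.09)&(Z<.15),'tall',.105)
hsv=cv2.cvtColor(a['color'],cv2.COLOR_RGB2HSV)
pan=np.zeros_like(roi);pan[195:312,395:476]=1
comp(pan&(hsv[...,2]<150)&(hsv[...,1]>60)&(Z>.052),'cork',.07)
sc=np.zeros_like(roi);sc[190:316,318:480]=1
comp(sc&(hsv[...,2]>150)&(hsv[...,1]<60),'scale',.045)
comp(pan&(hsv[...,2]>200)&(hsv[...,1]<12),'pan',.048)
print(np.round(C[[215,290,250,330,247],[410,460,350,540,438]],3))
print(hsv[215,410],hsv[215,360])
E
```

```text
tall [197. 294.] 0.917 [array([0.408, 0.375]), array([0.044, 0.041]), np.float64(46.283)]
tall [249. 281.] 0.11 [array([0.43 , 0.282]), array([0.042, 0.04 ]), np.float64(45.283)]
tall [227. 236.] 0.917 [array([0.511, 0.323]), array([0.042, 0.04 ]), np.float64(89.379)]
tall [219. 191.] 0.129 [array([0.596, 0.341]), array([0.023, 0.021]), np.float64(10.086)]
cork [438. 248.] 0.917 [array([ 0.493, -0.062]), array([0.043, 0.122]), np.float64(61.259)]
scale [399. 254.] 0.917 [array([0.486, 0.007]), array([0.205, 0.264]), np.float64(2.145)]
pan [433. 250.] 0.917 [array([ 0.492, -0.056]), array([0.19 , 0.132]), np.float64(2.355)]
[[ 0.558 -0.016  0.048]
 [ 0.413 -0.103  0.052]
 [ 0.493  0.101  0.038]
 [ 0.334 -0.275  0.001]
 [ 0.49  -0.059  0.083]]
[ 10   3 235] [ 23  24 235]
```

View pics/crop.png

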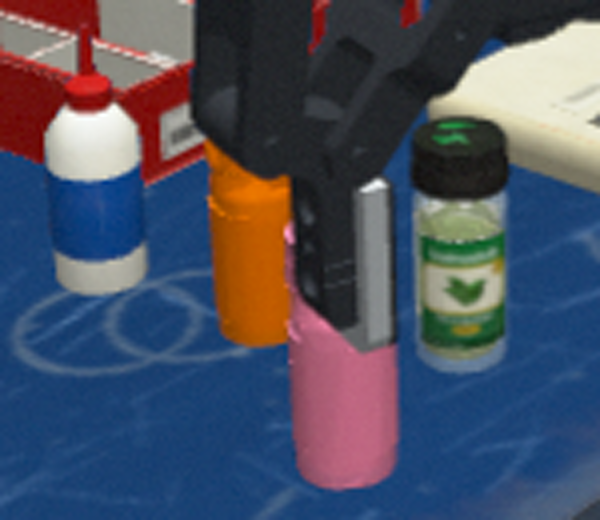

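The crop confirms the jar: black cap and green label at crop (460,245), separate from the orange one (250,250), the pink one (345,410) and the glue (95,190). The measured sizes match: jar 41 mm, cork 43x122, platform 190x132 at 2.3°. Moving over the cork now.

Emit:
{"api": "play_rows", "payload": {"moves": [[-49,-49.3,0,0,8.5],[-49,-49.3,0,0,8.5],[-49,-49.3,0,0,8.5],[-49,-49.3,0,0,8.5],[-49,-49.3,0,0,8.5]]}}

```text
time: 0.7
tcp_pos: [0.2831, 0.3287, 0.2313]
eef_rot: [[-0.958, 0.286, 0.0], [0.286, 0.958, 0.0], [-0.0, 0.0, -1.0]]
contact_force: [0.7, 0.6, 1.0]
opening: 0.0853
gripper_force: 0.0
```

Emit:
{"api": "play_rows", "payload": {"moves": [[-31.4,-31.6,0,0,8.5],[-31.4,-31.6,0,0,8.5],[-31.4,-31.6,0,0,8.5],[-31.4,-31.6,0,0,8.5],[-31.4,-31.6,0,0,8.5]]}}

```text
time: 1.2
tcp_pos: [0.4012, 0.108, 0.2315]
eef_rot: [[-0.958, 0.287, 0.001], [0.287, 0.958, 0.0], [-0.001, 0.0, -1.0]]
contact_force: [1.1, 0.7, 0.7]
opening: 0.0847
gripper_force: 0.0
```

Emit:
{"api": "play_rows", "payload": {"moves": [[-13.8,-13.9,0,0,8.5],[-13.8,-13.9,0,0,8.5],[-13.8,-13.9,0,0,8.5],[-13.8,-13.9,0,12,8.5],[-13.8,-13.9,0,12,8.5]]}}

```text
time: 1.7
tcp_pos: [0.4946, -0.067, 0.2304]
eef_rot: [[-0.873, 0.488, -0.001], [0.488, 0.873, -0.001], [0.001, -0.001, -1.0]]
contact_force: [-0.6, 1.1, -0.6]
opening: 0.0845
gripper_force: 0.0
```

```bash
cat >> h.py <<'E'
def go(x,y,z):
    st=robot.get_state(); d=np.array([x,y,z])-st['tcp_pos']
    print('tool shift cm',np.round(st['eef_rot'].T@d*100,2),'tcp',st['tcp_pos'].round(4),'yaw y',np.degrees(np.arctan2(st['eef_rot'][1,1],st['eef_rot'][0,1])).round(1),'j',st['joint_pos'].round(2))
E
python3 - <<'E'
from h import *
w=snap('wrist'); save('w1.png',w['color'])
hsv=cv2.cvtColor(w['color'],cv2.COLOR_RGB2HSV)
m=((hsv[...,2]<150)&(hsv[...,1]>60)&(hsv[...,0]<25)).astype(np.uint8)
c=max(cv2.findContours(m,0,1)[0],key=cv2.contourArea)
p=plane(w,c.reshape(-1,2),.066)[:,:2].astype(np.float32)
print(cv2.boundingRect(c),[np.round(v,3) for v in cv2.minAreaRect(p)])
go(.493,-.062,.052)
E
```

```text
(301, 149, 49, 130) [array([ 0.497, -0.064]), array([0.046, 0.125]), np.float64(59.856)]
tool shift cm [ 0.18  0.24 17.85] tcp [ 0.4937 -0.065   0.2305] yaw y 60.7 j [-0.29 -0.01  1.61 -0.    1.54 -1.35]
```

View pics/w1.png

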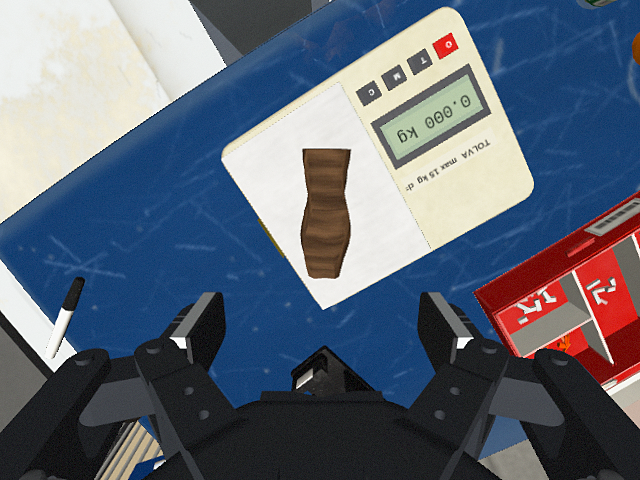

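The wrist view shows the cork upright at (326,213), aligned with the fingers and centred at (0.495,-0.063). Descending onto it.

Emit:
{"api": "play_rows", "payload": {"moves": [[0,0.2,5,0,8.5],[0,0.2,9,0,8.5],[0,0.2,12,0,8.5],[0,0.2,14.5,0,8.5],[0,0.2,16.5,0,8.5]]}}

```text
time: 2.25
tcp_pos: [0.4934, -0.0602, 0.0648]
eef_rot: [[-0.879, 0.477, -0.001], [0.477, 0.879, 0.0], [0.001, -0.0, -1.0]]
contact_force: [0.6, 0.0, 0.2]
opening: 0.0849
gripper_force: 0.0
```

Emit:
{"api": "play_rows", "payload": {"moves": [[0,0,1.3,0,8.5],[0,0,1.3,0,6],[0,0,1.3,0,3],[0,0,1.3,0,2],[0,0,1.3,0,2]]}}

```text
time: 2.75
tcp_pos: [0.4949, -0.061, 0.0551]
eef_rot: [[-0.878, 0.479, 0.002], [0.479, 0.878, -0.0], [-0.002, 0.001, -1.0]]
contact_force: [-3.0, 3.5, 11.9]
opening: 0.0406
gripper_force: 57.6
```

Emit:
{"api": "play_rows", "payload": {"moves": [[0,0,0,0,2],[0,0,0,0,2],[0,0,0,0,2],[0,0,0,0,2],[0,0,0,0,2]]}}

```text
time: 3.25
tcp_pos: [0.4949, -0.061, 0.0551]
eef_rot: [[-0.878, 0.479, 0.002], [0.479, 0.878, -0.0], [-0.002, 0.001, -1.0]]
contact_force: [-2.6, 2.9, 11.8]
opening: 0.0409
gripper_force: 57.6
```

Emit:
{"api": "play_rows", "payload": {"moves": [[0,0,-1.5,0,2],[0,0,-4,0,2],[0,0,-7,0,2],[0,0,-10,0,2],[0,0,-10,0,2]]}}

```text
time: 3.75
tcp_pos: [0.4959, -0.0614, 0.1581]
eef_rot: [[-0.878, 0.479, 0.007], [0.479, 0.878, -0.002], [-0.007, 0.002, -1.0]]
contact_force: [0.3, 0.2, -0.3]
opening: 0.0406
gripper_force: 58.0
```

Emit:
{"api": "play_rows", "payload": {"moves": [[-2,-2.8,0,-7,2],[-4.5,-6.3,0,-14,2],[-7,-9.9,0,-21,2],[-9.6,-13.5,0,-28,2],[-12.2,-17.1,0,-28.6,2]]}}

```text
time: 4.25
tcp_pos: [0.5191, -0.2714, 0.1536]
eef_rot: [[-1.0, -0.004, 0.001], [-0.004, 1.0, -0.0], [-0.001, -0.0, -1.0]]
contact_force: [0.9, 0.6, -0.2]
opening: 0.041
gripper_force: 58.0
```

```bash
python3 - <<'E'
from h import *
w=snap('wrist'); save('w2.png',w['color']); print(robot.get_state()['contact_force'],robot.get_state()['opening'])
go(.52,-.27,.009)
E
```

```text
[-5.11326212 -5.4436134  -2.91947165] 0.0407494320435192
tool shift cm [-0.06  0.74 14.42] tcp [ 0.5193 -0.277   0.1532] yaw y 89.9 j [-0.62  0.22  1.52 -0.    1.4  -2.19]
```

View pics/w2.png

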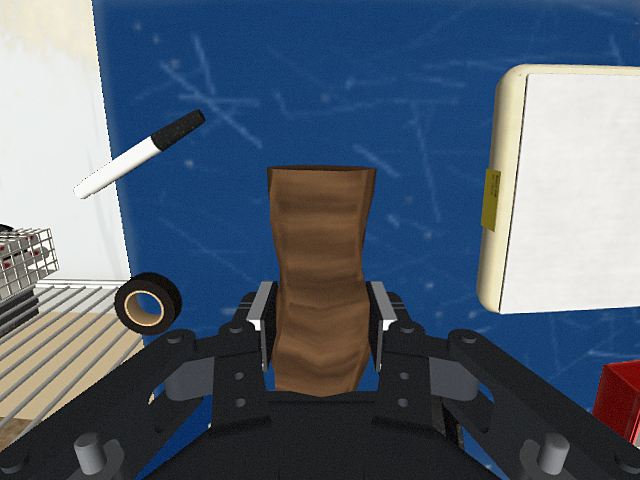

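The cork (320,280) is held level over open bench, and the scale at (560,190) is well to the side. Lowering.

Emit:
{"api": "play_rows", "payload": {"moves": [[0,0,4,0,2],[0,0,8,0,2],[0,0,11,0,2],[0,0,13,0,2],[0,0,13.6,0,2]]}}

```text
time: 4.8
tcp_pos: [0.5182, -0.2689, 0.0153]
eef_rot: [[-1.0, 0.001, -0.002], [0.001, 1.0, 0.002], [0.002, 0.002, -1.0]]
contact_force: [0.4, 0.4, -0.3]
opening: 0.0406
gripper_force: 58.1
```

Emit:
{"api": "play_rows", "payload": {"moves": [[0,0,0.2,0,2],[0,0,0.4,0,2],[0,0,0.6,0,2],[0,0,0.8,0,2],[0,0,0.8,0,2]]}}

```text
time: 5.3
tcp_pos: [0.5192, -0.2696, 0.0095]
eef_rot: [[-1.0, 0.001, 0.0], [0.001, 1.0, -0.0], [-0.0, -0.0, -1.0]]
contact_force: [0.2, 0.1, -1.4]
opening: 0.0405
gripper_force: 58.1
```

Emit:
{"api": "play_rows", "payload": {"moves": [[0,0,0.1,0,2],[0,0,0.2,0,2],[0,0,0.2,0,2],[0,0,0.3,0,2],[0,0,0.3,0,2]]}}

```text
time: 5.8
tcp_pos: [0.5194, -0.2697, 0.0076]
eef_rot: [[-1.0, 0.001, 0.001], [0.001, 1.0, -0.001], [-0.001, -0.001, -1.0]]
contact_force: [-7.1, 3.9, 18.1]
opening: 0.0406
gripper_force: 62.1
```

Contact with the bench. Releasing and rising.

Emit:
{"api": "play_rows", "payload": {"moves": [[0,0,-0.1,0,4.6],[0,0,-0.1,0,6],[0,0,-0.1,0,8.5],[0,0,-0.1,0,8.5],[0,0,-0.1,0,8.5]]}}

```text
time: 6.3
tcp_pos: [0.5192, -0.2695, 0.0072]
eef_rot: [[-1.0, 0.001, -0.0], [0.001, 1.0, -0.0], [0.0, -0.0, -1.0]]
contact_force: [0.1, 0.4, 0.4]
opening: 0.0849
gripper_force: 0.0
```

Emit:
{"api": "play_rows", "payload": {"moves": [[0,0,-2,0,8.5],[0,0,-6,0,8.5],[0,0,-11,0,8.5],[0,0,-16,0,8.5],[0,0,-21,0,8.5]]}}

```text
time: 6.8
tcp_pos: [0.5188, -0.2693, 0.2194]
eef_rot: [[-1.0, 0.001, 0.0], [0.001, 1.0, -0.0], [-0.0, -0.0, -1.0]]
contact_force: [0.8, -0.5, 0.7]
opening: 0.0848
gripper_force: 0.0
```

```bash
python3 - <<'E'
from h import *
a=snap('top'); hsv=cv2.cvtColor(a['color'],cv2.COLOR_RGB2HSV);C=cloud(a)
w=snap('wrist'); hs=cv2.cvtColor(w['color'],cv2.COLOR_RGB2HSV)
m=((hs[...,2]<150)&(hs[...,1]>60)&(hs[...,0]<25)).astype(np.uint8)
c=max(cv2.findContours(m,0,1)[0],key=cv2.contourArea)
p=plane(w,c.reshape(-1,2),.02)[:,:2].astype(np.float32)
print(cv2.boundingRect(c),[np.round(v,3) for v in cv2.minAreaRect(p)])
go(.43,.282,.23)
E
```

```text
(301, 147, 44, 114) [array([ 0.521, -0.271]), array([0.123, 0.047]), np.float64(0.012)]
tool shift cm [ 9.13 55.25 -0.93] tcp [ 0.5208 -0.2706  0.2247] yaw y 89.9 j [-0.61  0.17  1.43 -0.    1.53 -2.18]
```

The cork is flat on the bench at (0.521,-0.271), 123x47 mm. Next, the jar.

Emit:
{"api": "play_rows", "payload": {"moves": [[9.1,55.2,0,0,8.5],[9.1,55.2,0,0,8.5],[9.1,55.2,0,0,8.5],[9.1,55.2,0,0,8.5],[9.1,55.2,0,0,8.5]]}}

```text
time: 7.4
tcp_pos: [0.478, -0.0211, 0.2173]
eef_rot: [[-1.0, 0.002, 0.0], [0.002, 1.0, -0.0], [-0.0, -0.0, -1.0]]
contact_force: [0.8, -0.5, 0.1]
opening: 0.0848
gripper_force: 0.0
```

Emit:
{"api": "play_rows", "payload": {"moves": [[5,30.5,0,0,8.5],[5,30.5,0,0,8.5],[5,30.5,0,0,8.5],[5,30.5,0,0,8.5],[5,30.5,0,0,8.5]]}}

```text
time: 7.9
tcp_pos: [0.4378, 0.2259, 0.2174]
eef_rot: [[-1.0, 0.001, 0.001], [0.001, 1.0, 0.0], [-0.001, 0.0, -1.0]]
contact_force: [1.5, -1.4, 0.8]
opening: 0.0851
gripper_force: 0.0
```

Emit:
{"api": "play_rows", "payload": {"moves": [[0.9,5.6,0,-8.5,8.5],[0.9,5.6,0,-17,8.5],[0.9,5.6,0,-25,8.5],[0.9,5.6,0,-33,8.5],[0.9,5.6,0,-40,8.5]]}}

```text
time: 8.4
tcp_pos: [0.4295, 0.2802, 0.2171]
eef_rot: [[-0.763, -0.647, -0.0], [-0.647, 0.763, -0.0], [0.0, -0.0, -1.0]]
contact_force: [0.9, 1.5, -0.4]
opening: 0.0852
gripper_force: 0.0
```

Emit:
{"api": "play_rows", "payload": {"moves": [[0,0,0,-8,8.5],[0,0,0,-16,8.5],[0,0,0,-20,8.5],[0,0,0,-20,8.5]]}}

```text
time: 8.8
tcp_pos: [0.4296, 0.2799, 0.2172]
eef_rot: [[-0.5, -0.866, -0.0], [-0.866, 0.5, -0.0], [0.0, 0.0, -1.0]]
contact_force: [-0.0, 0.3, 0.3]
opening: 0.085
gripper_force: 0.0
```

```bash
python3 - <<'E'
from h import *
w=snap('wrist'); save('w3.png',w['color'])
m=(w['color'].max(2)<70).astype(np.uint8); m[330:]=0
for c in cv2.findContours(m,0,1)[0]:
    if cv2.contourArea(c)>300:
        p=plane(w,c.reshape(-1,2),.105)[:,:2].astype(np.float32)
        print(cv2.boundingRect(c),np.round(cv2.minEnclosingCircle(p)[0],3),round(cv2.minEnclosingCircle(p)[1],4))
go(.43,.282,.051)
E
```

```text
(417, 292, 36, 38) [0.379 0.391] 0.0238
(191, 292, 35, 38) [0.553 0.29 ] 0.0235
(298, 206, 50, 56) [0.431 0.279] 0.0239
(359, 0, 118, 58) [0.292 0.17 ] 0.0405
tool shift cm [-0.2   0.07 16.62] tcp [0.4297 0.2799 0.2172] yaw y 149.8 j [ 0.43  0.03  1.6  -0.    1.51 -2.19]
```

View pics/w3.png

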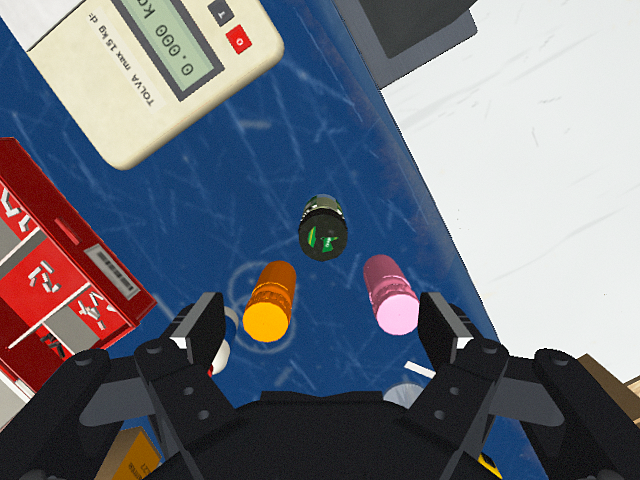

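The wrist view shows the jar's black cap at (323,236), with orange (267,322) and pink (397,313) on the gripper's other side. Both views agree on (0.430,0.281). The finger line is clear of the neighbours by about 40 mm, so I'll descend.

Emit:
{"api": "play_rows", "payload": {"moves": [[-0.1,0,5,0,8.5],[-0.1,0,9,0,8.5],[-0.1,0,12,0,8.5],[-0.1,0,15,0,8.5],[-0.1,0,16.6,0,8.5]]}}

```text
time: 9.35
tcp_pos: [0.4292, 0.2803, 0.0488]
eef_rot: [[-0.503, -0.864, -0.002], [-0.864, 0.503, -0.001], [0.002, 0.001, -1.0]]
contact_force: [0.2, -0.2, 1.8]
opening: 0.0847
gripper_force: 0.0
```

Emit:
{"api": "play_rows", "payload": {"moves": [[0,0,0,0,8.5],[0,0,0,0,6],[0,0,0,0,4.2],[0,0,0,0,2.5],[0,0,0,0,2.5]]}}

```text
time: 9.85
tcp_pos: [0.4306, 0.2811, 0.0524]
eef_rot: [[-0.501, -0.865, 0.001], [-0.865, 0.501, 0.001], [-0.001, -0.001, -1.0]]
contact_force: [-1.8, -0.2, 6.6]
opening: 0.0392
gripper_force: 59.1
```

Emit:
{"api": "play_rows", "payload": {"moves": [[0,0,0,0,2.5],[0,0,-1,0,2.5],[0,0,-4,0,2.5],[0,0,-8,0,2.5],[0,0,-12,0,2.5]]}}

```text
time: 10.35
tcp_pos: [0.4298, 0.2806, 0.1735]
eef_rot: [[-0.501, -0.865, -0.0], [-0.865, 0.501, -0.0], [0.0, -0.0, -1.0]]
contact_force: [1.1, 0.4, -1.3]
opening: 0.0393
gripper_force: 60.2
```

```bash
python3 - <<'E'
from h import *
print(robot.get_state()['contact_force'],robot.get_state()['opening'])
go(.492,-.056,.17)
E
```

```text
[ 1.13755879  0.39807905 -1.28526966] 0.0392740153286793
tool shift cm [ 26.02 -22.25   0.35] tcp [0.4298 0.2806 0.1735] yaw y 149.9 j [ 0.43  0.05  1.67 -0.    1.43 -2.19]
```

Emit:
{"api": "play_rows", "payload": {"moves": [[1.5,-1.3,0,4,2.5],[4.5,-3.9,0,12,2.5],[7.5,-6.4,0,20,2.5],[10.5,-9,0,28,2.5],[13.5,-11.6,0,36,2.5]]}}

```text
time: 10.85
tcp_pos: [0.4629, 0.1044, 0.1724]
eef_rot: [[-0.916, -0.401, 0.001], [-0.401, 0.916, -0.0], [-0.001, -0.0, -1.0]]
contact_force: [1.2, -0.2, -0.6]
opening: 0.0392
gripper_force: 60.0
```

```bash
python3 - <<'E'
from h import *
go(.492,-.056,.173)
E
```

```text
tool shift cm [  3.76 -15.86  -0.06] tcp [0.4629 0.1044 0.1724] yaw y 113.6 j [ 0.06 -0.03  1.75 -0.    1.42 -1.92]
```

Emit:
{"api": "play_rows", "payload": {"moves": [[0.8,-3.5,0,4,2.5],[1.8,-7.5,0,12,2.5],[2.7,-11.5,0,20,2.5],[3.4,-14.5,0,23,2.5],[3.8,-15.9,0,23,2.5]]}}

```text
time: 11.35
tcp_pos: [0.4929, -0.0572, 0.1721]
eef_rot: [[-1.0, -0.013, 0.001], [-0.013, 1.0, -0.001], [-0.001, -0.001, -1.0]]
contact_force: [-0.8, -0.5, -0.8]
opening: 0.0392
gripper_force: 60.2
```

Emit:
{"api": "play_rows", "payload": {"moves": [[0,0,0,0,2.5],[0,0,0,0,2.5]]}}

```text
time: 11.55
tcp_pos: [0.4926, -0.0543, 0.1716]
eef_rot: [[-1.0, -0.017, 0.0], [-0.017, 1.0, 0.0], [-0.0, 0.0, -1.0]]
contact_force: [0.4, -0.1, -1.4]
opening: 0.0392
gripper_force: 60.2
```

```bash
python3 - <<'E'
from h import *
w=snap('wrist'); save('w4.png',w['color'])
go(.492,-.056,.101)
E
```

```text
tool shift cm [ 0.06 -0.21  7.06] tcp [ 0.4926 -0.0539  0.1716] yaw y 91.0 j [-0.26  0.01  1.71  0.    1.42 -1.85]
```

View pics/w4.png

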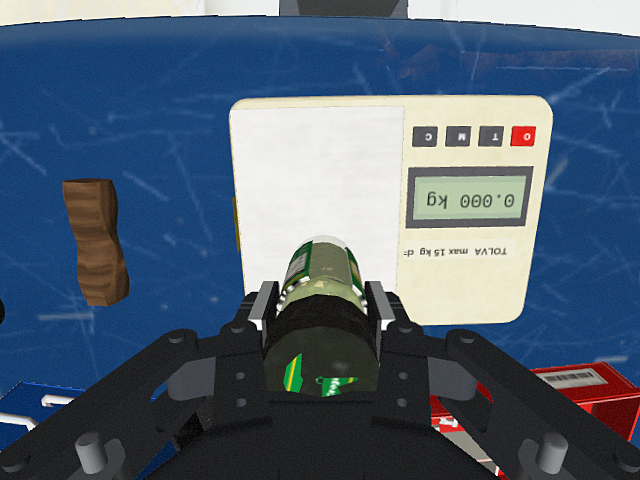

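The jar (320,320) hangs over the clear platform (240-405, 105-320), and the cork is at (95,245), well off the scale. Lowering.

Emit:
{"api": "play_rows", "payload": {"moves": [[0,-0.2,2,0,2.5],[0,-0.2,4,0,2.5],[0,-0.2,5.5,0,2.5],[0,-0.2,6.4,0,2.5],[0,-0.2,6.6,0,2.5]]}}

```text
time: 12.1
tcp_pos: [0.4924, -0.0559, 0.1047]
eef_rot: [[-1.0, -0.018, -0.001], [-0.018, 1.0, 0.0], [0.001, 0.0, -1.0]]
contact_force: [0.5, -0.0, -1.8]
opening: 0.0391
gripper_force: 60.2
```

Emit:
{"api": "play_rows", "payload": {"moves": [[0,0,0.1,0,2.5],[0,0,0.2,0,2.5],[0,0,0.3,0,2.5],[0,0,0.4,0,2.5],[0,0,0.4,0,2.5]]}}

```text
time: 12.6
tcp_pos: [0.4928, -0.0569, 0.1014]
eef_rot: [[-1.0, -0.016, 0.0], [-0.016, 1.0, -0.0], [-0.0, -0.0, -1.0]]
contact_force: [1.0, -0.0, -1.2]
opening: 0.0392
gripper_force: 60.2
```

Emit:
{"api": "play_rows", "payload": {"moves": [[0,0,0.1,0,2.5],[0,0,0.1,0,2.5],[0,0,0.2,0,2.5],[0,0,0.2,0,2.5],[0,0,0.2,0,2.5]]}}

```text
time: 13.1
tcp_pos: [0.493, -0.0569, 0.0999]
eef_rot: [[-1.0, -0.016, 0.001], [-0.016, 1.0, -0.0], [-0.001, -0.0, -1.0]]
contact_force: [-3.4, 1.0, 7.8]
opening: 0.0393
gripper_force: 61.0
```

Seated. Releasing and retreating.

Emit:
{"api": "play_rows", "payload": {"moves": [[0,0,0,0,4.2],[0,0,0,0,5],[0,0,0,0,6.5],[0,0,0,0,8.5],[0,0,0,0,8.5]]}}

```text
time: 13.6
tcp_pos: [0.4927, -0.0569, 0.0993]
eef_rot: [[-1.0, -0.016, -0.0], [-0.016, 1.0, -0.0], [0.0, -0.0, -1.0]]
contact_force: [-0.9, 0.4, -0.6]
opening: 0.0847
gripper_force: 0.0
```

Emit:
{"api": "play_rows", "payload": {"moves": [[0,0,-1,0,8.5],[0,0,-4,0,8.5],[0,0,-8,0,8.5],[0,0,-12,0,8.5],[0,0,-16,0,8.5]]}}

```text
time: 14.1
tcp_pos: [0.4924, -0.0568, 0.2618]
eef_rot: [[-1.0, -0.016, 0.001], [-0.016, 1.0, -0.0], [-0.001, -0.0, -1.0]]
contact_force: [0.3, 0.4, 0.5]
opening: 0.0848
gripper_force: 0.0
```

Emit:
{"api": "play_rows", "payload": {"moves": [[0,4,0,0,8.5],[0,9,0,0,8.5],[0,14,0,0,8.5],[0,19,0,0,8.5],[0,24,0,0,8.5]]}}

```text
time: 14.6
tcp_pos: [0.4883, 0.1851, 0.2603]
eef_rot: [[-1.0, -0.016, 0.001], [-0.016, 1.0, 0.0], [-0.001, 0.0, -1.0]]
contact_force: [1.0, 0.2, -0.3]
opening: 0.0847
gripper_force: 0.0
```

```bash
python3 - <<'E'
from h import *
a=snap('top');b=snap('scene')
save('end.png',np.hstack([a['color'][170:320,180:580],b['color'][150:300,180:480]]))
m=(a['color'].max(2)<70).astype(np.uint8);r=np.zeros_like(m);r[205:300,402:470]=1
c=max(cv2.findContours(m*r,0,1)[0],key=cv2.contourArea)
print(cv2.minEnclosingCircle(plane(a,c.reshape(-1,2),.153)[:,:2].astype(np.float32)))
print(robot.get_state()['tcp_pos'])
E
```

```text
((0.4937301278114319, -0.0525837205350399), 0.022426431998610497)
[0.48785588 0.18807935 0.25995135]
```

View pics/end.png

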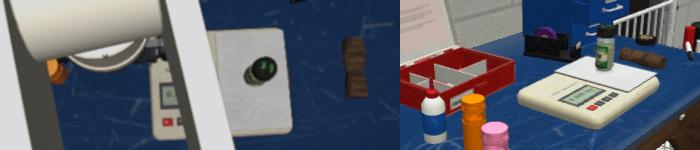

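The jar stands upright mid-platform, with its cap at (263,68) and measured at (0.494,-0.053). The cork is flat on the bench at (355,68), and the glue (433,115) hasn't moved. Handing in.

```bash
python3 -c "
from rig import robot
print(robot.finish_job())"
```

```text
the job is handed in; nothing more can be done
None
```

The job is handed in at about 15 s: the cork lies flat on the open bench to the right of the scale, the jar stands upright within a few millimetres of the platform centre, and the glue bottle was left alone.

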